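Fit a display arm to the slotted upright and stock it

ROBOT

A 7-joint arm with a two-finger parallel gripper is mounted at the origin on a cart in front of the work surface, level with it; the furniture and walls round the work are solid. World frame = base frame: x ahead of the robot, y to its left, z up, the work surface at z = 0. Lengths are in m, angles in rad, forces in N, time in s.
With the tool pointing down it reaches from about 0.4 to 0.875 m from the base axis. Payload 19.3 kg.
Tool frame: the origin (TCP) lies at the very end of the fingers, on their centre line; the grasp point (between the pads) lies 19 mm behind it; z points along the fingers, y is the direction in which the jaws open and shut (so a half turn about z gives the same grasp; the last joint's range is limited). The gripper opens to 85 mm and grips with 20 to 120 N. Pads are 22 mm wide; open, the fingers measure 114 mm over their backs; the gripper's body (76 mm by 85 mm) begins 54 mm behind the grasp point. The pads swing forward as they close: fully open they stand 13 mm farther back than shut.
Start: joints at [-1.365, 0.521, -0.036, 1.599, 0.021, 1.021, -0.113], TCP at [0.17, 0.601, 0.231] pointing down, gripper open.
Joint ranges: [-2.91, 2.91], [-0.3, 2.13], [-1.5, 1.42], [0.17, 2.43], [-1.26, 4.41], [0.16, 1.93], [-2.52, 2.52]. Speed limits (rad/s): [1.89, 1.89, 2.39, 2.39, 3.01, 3.01, 3.01].

INTERFACE

Orientations are given as [roll, pitch, yaw] about the fixed x, y, z axes, in that order (R = Rz(yaw) Ry(pitch) Rx(roll)).
In Python, from workcell import bot gives the robot as it stands.
- The arm moves only by the tool carry_out, never from a script. Its argument "targets" is a list of rows, each a list of 7 numbers: the shift along the tool's x, y, z in mm, then the turn, a rotation vector about the tool's x, y, z in units of 6 degrees (1.0 is 6 degrees), then the closure in counts, from 0 (fully open) to 255 (shut). A call has 1 to 5 rows; each row shifts and turns the commanded pose from where the row before left it, along the tool's axes as they then stand; what a row does not reach is not made up. A row lasts 1/12 s, in which the tool goes at most 41.7 mm and 7.16 degrees, less where a joint would pass 70% of its speed; a pose out of reach is approached as far as the arm can. A call is refused whole if a number of a shift passes 41.7 or a number of a turn 1, either way. A call with a gripper value outside its range is refused whole. The fingers move at their own pace and stop on an object; "force" is the grip in N (left out, the last holds). Time passes only in rows, so rows that do not move let the fingers close. It gives the time, the measured TCP pose, the force and the opening at its end, in the units of the state.
- bot.observe(): the state, without advancing time (a new reading comes with each control period).
- bot.grab_frame(name): name is "scene" or "top" or "wrist"; returns a dict with "color" (420x560x3 uint8, red, green, blue), "z_map" (420x560 float32, m along the optical axis (not along the pixel's ray), 0 where there is no reading), "K" (3x3 intrinsics, pixels), "cam_to_world" (4x4, takes a point from camera to world coordinates); the wrist camera has in their place "T_tool_cam" (4x4, takes a point from camera to tool coordinates, whose origin is the TCP and whose axes are the flange's). Camera axes: x right, y down, z forward; pixel columns grow to the right and rows downward; lengths in m; the calibration is good to about 2 mm. A picture is of the moment at which its call begins: read the wrist's pose just before it.
- bot.job_done(): hands the job in, once; it reports no verdict.
The state is a dict: "clock": time; "qpos": joint angles; "qd": joint speeds; "joint_efforts": joint torques, N m; "position": TCP position; "tool_rot": TCP orientation; "force": force on the tool from outside, world axes, zero at the start; "moment": the same for the moment, N m; "grip_width": finger opening in m.
Only numpy, scipy, OpenCV 4.12 (cv2) and the standard library are available. Lean on these libraries where they do the work, as an engineer would, in place of code of your own. Each camera call takes 0.05 s, during which the arm holds its last target. There are 200 camera calls.

TASK

Fit the loose display arm to the slotted upright: hook both its claws through the two slots from the front, then press it down until it is fully home and the spring latch in the upright snaps out over it. Then set the small gift box upright on the middle of the arm's tray, let go of everything, and leave the other goods on the table where they are.

Things in the scene. Friction and masses are not known exactly. Their poses are not given: they have to be found in the camera images.
- upright: Grey slotted post (channel 52 mm wide, 36 deep, top 154 mm above the table) on a wooden base plate 105x120x10 mm, fixed. Origin: on the table under the middle of the post's front face. x points into that face, the way the claws go in (face = plane x=0; the base plate reaches 30 mm in front of it); z up. A locked arm has its origin at x=-45, y=0, z=50 mm here, axes parallel.
- slot_lower (a point): Middle of the lower edge of the lower slot at the front face, 68 mm above the table. The slot is 14 mm wide and 30 mm high, through a 5 mm plate; behind it the channel is open for 28 mm (the latch bar stands 15 mm behind the front face). Axes as the upright.
- slot_upper (a point): The same for the upper slot, 112 mm above the table; same width and height, straight above the lower one. Its top is 12 mm below the post's top.
- bracket: The loose display arm, about 0.3 kg, standing on the table on its flange and ticket plate. Origin: at foot level under the middle of its bare bar; x points to the claws, z up. Bar 12 mm thick, z 52 to 76 mm, bare from x=-45 to 39 mm. Flange at the claw end: 44 mm wide, x 39 to 45, z 0 to 76 mm; its back (x=45) comes flat on the upright's front face.
- bar_grip (a point): Where to grip the arm: the middle of the bare bar, 10 mm below its top, 66 mm above the arm's foot and 45 mm from the flange's back; near the centre of mass. Grip across the 12 mm, from above. Axes as the arm.
- claw_lower (a point): Top of the lower claw where it leaves the flange's back (x=45, z=26 mm on the arm). Claws are 7 mm thick, 20 mm high, 14 mm deep: a tongue (top 8 mm) with a hook pointing down, 6.5 mm gap to the flange for the front plate. Push in level with the arm's origin 62 to 72 mm (best 67) above the table until the flange touches; then down to 50 mm, where the tongues rest on the slots' lower edges.
- claw_upper (a point): The same for the upper claw (x=45, z=70 mm on the arm); a ramped tooth on its back makes it 18.5 mm deep.
- tray_mid (a point): Centre of the wooden tray's upper face, 80 mm above the arm's foot, 132.5 mm from the flange's back. Tray 85 mm long (arm's x -130 to -45), 84 mm wide, 4 mm thick. Beyond its outer edge the white ticket plate (60 mm wide, 4 thick) reaches from the foot to 4 mm above the tray.
- latch (a joint): Spring latch (steel cross bar) inside the upright, in m: 0 = out, as it also is before the arm is pressed. The tooth of the upper claw pushes it back to about 0.0035 on the last 10 mm down, which takes some 5 to 12 N more than the arm's weight (unpressed, the arm hangs about 5 mm too high); it snaps back to 0 over the tooth just before the arm is home.
- gift_box: Small square gift box with a lid and ribbon, 65x65x36 mm (lid 66 mm wide, from 22 mm up; body 62 mm wide), 60 g. Origin: centre of its underside, z up; starts upright on the table with sides along its x and y axes, near the fixed glass jar of beads (185 mm high); the fern basket beside that is 250 mm high without its leaves, and the prints leaning at the robot's right 480 mm.
- bracelet_card: bystander, to be left alone: flat boxed card, 56x80x11 mm, lying on the table. Origin: centre of the underside.
- coaster_stack: bystander, to be left alone: round bagged stack of coasters, 105 mm across, 44 mm high. Origin: centre of the underside.
- tape_roll: bystander, to be left alone: roll of brown tape lying flat, 104 mm across, 25 mm high. Origin: centre of the underside.
- boxed_card: bystander, to be left alone: second flat boxed card, 58x81x9 mm, lying at the left edge of the table. Origin: centre of the underside.
- till_pen: bystander, to be left alone: ball pen, 129 mm long. Origin: centre of the underside.
- bangle: bystander, to be left alone: ring bangle lying flat, 55 mm across, 6 mm thick. Origin: centre of the underside.
- scissors: bystander, to be left alone: pair of scissors lying flat, 199 mm long. Origin: centre of the underside.

How it is judged:
By the outcome, as a careful person would: the job done as asked, in the order asked, and still so for the second after the job is handed in, with the robot touching nothing.
It also fails if it takes over 72 s, if anything falls off the work surface, if the arm or the gripper's body presses on something with over 40 N, if the wrist force passes 120 N, or if a joint passes its speed limit or range.

## Working session

There is one attempt and no reset: what is moved stays moved. The work goes in short steps, Python scripts to look and compute and a tool call to move; the robot and the scene stay as the last step left them, time stands still between calls to the robot, and variables do not carry over. Pictures are saved under pics/ and viewed, about 8 in all and at most 12, crops included, and the job is handed in when it is done.

Besides the shell and the picture viewer there is one more tool, called after "Request:" in YAML: its name, and indented under it one key for each argument. carry_out: Moves the arm, as the interface text tells. Its arguments: {"type":"object","properties":{"targets":{"type":"array","items":{"type":"array","items":{"type":"number"}}},"force":{"type":"number"}},"required":["targets"]}

```bash
mkdir -p pics; ls; cat > h.py <<'E'
import numpy as np, cv2
from workcell import bot
from scipy.spatial.transform import Rotation as R
def snap(n):
    s=bot.observe(); f=bot.grab_frame(n)
    if n=="wrist":
        T=np.eye(4);T[:3,:3]=R.from_euler('xyz',s['tool_rot']).as_matrix();T[:3,3]=s['position']
        f['cam_to_world']=T@f['T_tool_cam']
    np.savez(f'{n}.npz',**f); return f
def pts(f):
    z=f['z_map'];v,u=np.indices(z.shape);K=f['K']
    P=np.stack([(u-K[0,2])/K[0,0]*z,(v-K[1,2])/K[1,1]*z,z],-1)
    return P@f['cam_to_world'][:3,:3].T+f['cam_to_world'][:3,3]
def save(name,im,s=1): cv2.imwrite('pics/'+name,cv2.resize(im[...,::-1],None,fx=s,fy=s,interpolation=cv2.INTER_CUBIC))
def load(n): return dict(np.load(f'{n}.npz'))
E
python3 - <<'E'
from h import *
print(bot.observe())
for n in("scene","top"):
    f=snap(n); save(n+'0.png',f['color'],1.4); print(n,f['K'].round(1).tolist(),f['cam_to_world'].round(3).tolist())
E
```

```text
pics
{'clock': 0.0, 'qpos': array([-1.36520059,  0.52200146, -0.03632417,  1.60002699,  0.02118953,
        1.02109661, -0.11284653]), 'qd': array([-0.00049894,  0.0013151 , -0.00159644, -0.00030644,  0.00117317,
        0.0007973 ,  0.00010876]), 'joint_efforts': array([ 1.02288239e-03, -9.27113271e+01,  1.98077068e+00, -3.69916248e+01,
        1.79238390e-02,  8.47980904e-03, -5.36359096e-06]), 'position': array([0.17013602, 0.60103443, 0.23072679]), 'tool_rot': array([-3.14044735e+00,  7.54660239e-05,  2.86573253e+00]), 'force': array([ 0.15471574,  0.46884777, -0.2410123 ]), 'moment': array([ 0.01595991, -0.03686349, -0.0311158 ]), 'grip_width': 0.0852746806000429}
scene [[426.8, 0.0, 279.4], [0.0, 426.8, 211.7], [0.0, 0.0, 1.0]] [[0.455, -0.649, 0.61, -0.214], [-0.891, -0.322, 0.322, -0.35], [-0.013, -0.689, -0.725, 0.959], [0.0, 0.0, 0.0, 1.0]]
top [[510.2, 0.0, 284.3], [0.0, 510.2, 204.1], [0.0, 0.0, 1.0]] [[-0.024, -0.992, 0.127, 0.358], [-1.0, 0.022, -0.019, 0.071], [0.016, -0.128, -0.992, 1.603], [0.0, 0.0, 0.0, 1.0]]
```

View pics/scene0.png

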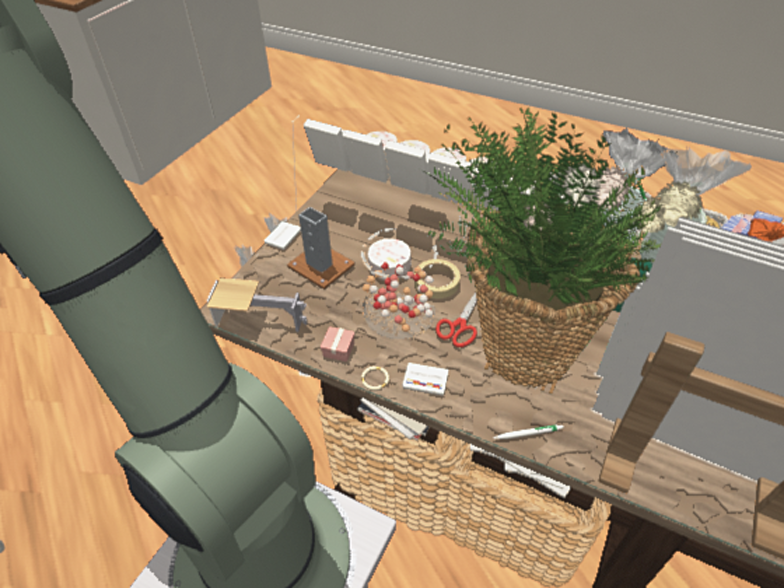

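View pics/top0.png

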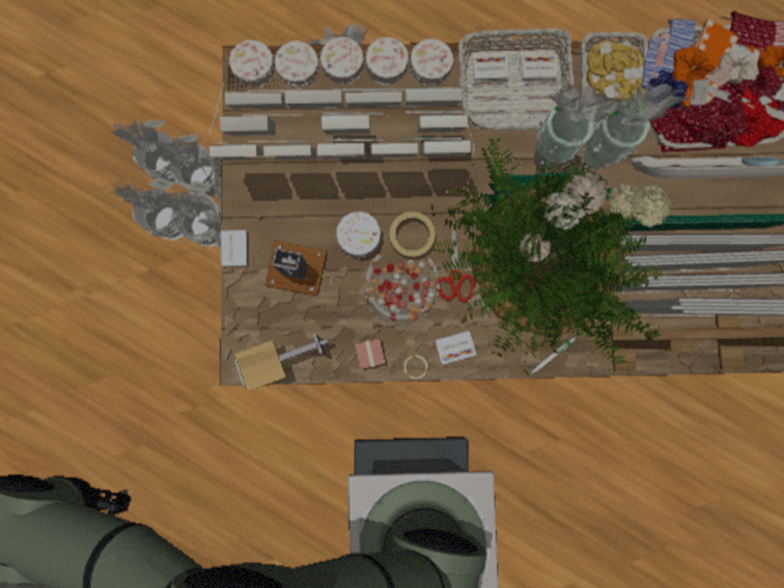

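The scene picture shows the post at (315,240) and the bracket at (255,300); in the top view they are at (292,265) and (285,355), with the gift box at (370,354).

```bash
python3 - <<'E'
from h import *
for n in("scene","top"):
    f=load(n);P=pts(f)
    def rect(name,x,y,z):
        m=(f['z_map']>0)&(P[...,0]>x[0])&(P[...,0]<x[1])&(P[...,1]>y[0])&(P[...,1]<y[1])&(P[...,2]>z[0])&(P[...,2]<z[1])
        Q=P[m]
        if len(Q)<5: print(n,name,len(Q));return
        r=cv2.minAreaRect((Q[:,:2]*1000).astype(np.float32)); print(n,name,len(Q),np.round(r[0],1),np.round(r[1],1),round(r[2],1),'z',np.median(Q[:,2]).round(4),'mean',Q.mean(0).round(4))
    for (u,v) in [(292,265),(260,365),(290,352),(320,346),(370,354),(300,285)] if n=="top" else [(314,213),(235,293),(275,300),(300,315),(338,342),(320,275)]:
        print(n,(u,v),P[int(v/1.4),int(u/1.4)].round(3))
    rect('posttop',(.5,.8),(.2,.5),(.14,.17))
    rect('tray',(.3,.56),(.2,.6),(.074,.1))
    rect('gift',(.35,.55),(.05,.18),(.028,.05))
    rect('base',(.5,.8),(.2,.5),(.006,.014))
E
```

```text
scene (314, 213) [0.625 0.281 0.14 ]
scene (235, 293) [0.393 0.336 0.079]
scene (275, 300) [0.416 0.252 0.075]
scene (300, 315) [0.437 0.212 0.027]
scene (338, 342) [0.406 0.101 0.033]
scene (320, 275) [0.576 0.252 0.007]
scene posttop 151 [664.6 342.9] [257.8  54.9] 50.8 z 0.1486 mean [0.6056 0.2712 0.1479]
scene tray 735 [407.1 298.2] [ 89.1 180.4] 20.9 z 0.0786 mean [0.3925 0.3303 0.0785]
scene gift 327 [466.1  93.9] [ 71.1 179.2] 78.3 z 0.0339 mean [0.4132 0.1034 0.034 ]
scene base 694 [625.1 327.5] [248.3 110.9] 75.0 z 0.0087 mean [0.6124 0.299  0.0089]
top (292, 265) [0.616 0.279 0.009]
top (260, 365) [0.394 0.339 0.078]
top (290, 352) [0.419 0.274 0.078]
top (320, 346) [0.429 0.212 0.077]
top (370, 354) [0.413 0.106 0.034]
top (300, 285) [0.572 0.261 0.006]
top posttop 107 [666.6 346. ] [256.8  54.2] 50.2 z 0.1515 mean [0.6054 0.2729 0.1514]
top tray 890 [405.3 296.7] [ 83.6 181.7] 19.8 z 0.0793 mean [0.3926 0.3303 0.0794]
top gift 319 [466.2  98.2] [ 65.5 177.6] 81.9 z 0.0344 mean [0.4178 0.1044 0.0351]
top base 923 [621.6 320.9] [234.5 242. ] 89.2 z 0.0093 mean [0.619  0.3129 0.0095]
```

```bash
python3 - <<'E'
from h import *
a=load('scene')['color'][140:240,140:280]; b=load('top')['color'][160:285,150:290]
a=cv2.resize(a,None,fx=5,fy=5,interpolation=cv2.INTER_CUBIC)[:,:];b=cv2.resize(b,(0,0),fx=2.8,fy=2.8)
save('crop1.png',a)
f=snap('wrist'); print(f['T_tool_cam'].round(3),f['K'])
E
```

```text
[[-0.001 -0.962 -0.272  0.069]
 [ 1.    -0.001 -0.    -0.001]
 [-0.    -0.272  0.962 -0.142]
 [ 0.     0.     0.     1.   ]] [[297.36500872   0.         279.72647757]
 [  0.         297.36500872 209.53531788]
 [  0.           0.           1.        ]]
```

View pics/crop1.png

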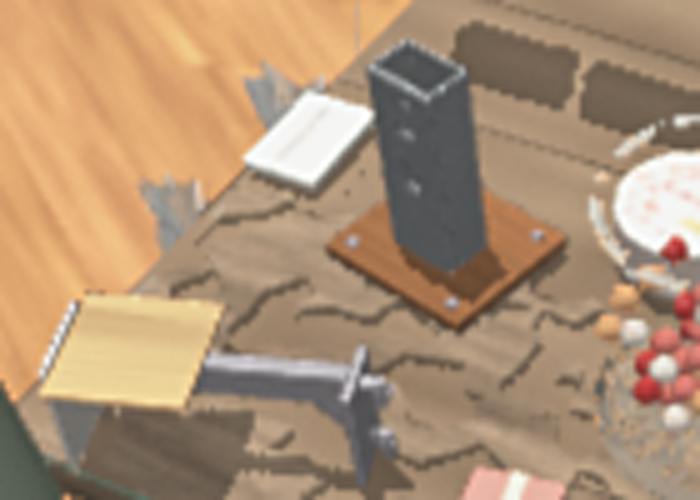

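The crop shows two slots at (407,132) and (412,187), on the post's left-hand face. That face points mostly towards the robot. The claws point right. Next I take a wrist view from above.

```bash
cat >> h.py <<'E'
def go(xyz,yaw=None,s=None):
    s=s or bot.observe(); Rm=R.from_euler('xyz',s['tool_rot']); y=np.degrees(s['tool_rot'][2])
    d=Rm.inv().apply(np.array(xyz)-s['position'])*1000
    print('pos',s['position'].round(4),'rot',np.degrees(s['tool_rot']).round(2),'F',s['force'].round(1),'M',s['moment'].round(2),'w',s['grip_width'].round(4),'t',s['clock'],'\n tool shift mm',d.round(1))
    if yaw is not None:
        t=R.from_matrix(Rm.as_matrix().T@R.from_euler('xyz',[180,0,yaw],degrees=True).as_matrix()).as_rotvec(degrees=True)/6
        print(' turn units',t.round(2))
E
python3 -c "
from h import *
go([.42,.30,.42],165)"
```

```text
Traceback (most recent call last):
  File "h.py", line 19, in go
    print('pos',s['position'].round(4),'rot',np.degrees(s['tool_rot']).round(2),'F',s['force'].round(1),'M',s['moment'].round(2),'w',s['grip_width'].round(4),'t',s['clock'],'\n tool shift mm',d.round(1))
                                                                                                                                     ^^^^^^^^^^^^^^^^^^^^^
AttributeError: 'float' object has no attribute 'round'
```

```bash
sed -i "s/s\['grip_width'\].round(4)/round(s['grip_width'],4)/" h.py
python3 -c "
from h import *
go([.42,.30,.42],165)"
```

```text
pos [0.1702 0.6011 0.2309] rot [-179.95    0.    164.2 ] F [ 0.2 -0.1  0.3] M [-0.01 -0.07 -0.02] w 0.0855 t 0.15 
 tool shift mm [-322.4 -221.9 -188.9]
 turn units [-0.01  0.   -0.13]
```

Request:
carry_out:
  targets:
    - [-21.5,-14.8,-15,0,0,0,0]
    - [-21.5,-14.8,-15,0,0,0,0]
    - [-21.5,-14.8,-15,0,0,0,0]
    - [-21.5,-14.8,-15,0,0,0,0]
    - [-21.5,-14.8,-15,0,0,0,0]

```text
clock: 0.57
position: [0.2541, 0.4997, 0.3068]
tool_rot: [-3.141, -0.0, 2.866]
force: [0.2, 0.7, 0.9]
grip_width: 0.0854
```

Request:
carry_out:
  targets:
    - [-21.5,-14.8,-12,0,0,0,0]
    - [-21.5,-14.8,-12,0,0,0,0]
    - [-21.5,-14.8,-12,0,0,0,0]
    - [-21.5,-14.8,-12,0,0,0,0]
    - [-21.5,-14.8,-12,0,0,0,0]

```text
clock: 0.98
position: [0.3374, 0.3992, 0.3668]
tool_rot: [-3.141, -0.0, 2.866]
force: [-0.7, 0.2, -0.0]
grip_width: 0.0853
```

Request:
carry_out:
  targets:
    - [-21.5,-14.8,-11,0,0,0,0]
    - [-21.5,-14.8,-11,0,0,0,0]
    - [-21.5,-14.8,-11,0,0,0,0]
    - [-21.5,-14.8,-11,0,0,0,0]
    - [-21.5,-14.8,-11,0,0,0,0]

```text
clock: 1.4
position: [0.4206, 0.2987, 0.4218]
tool_rot: [-3.141, -0.0, 2.866]
force: [1.4, 1.5, 0.2]
grip_width: 0.0857
```

```bash
python3 -c "
from h import *
go([.42,.30,.42],165)
f=snap('wrist'); save('w1.png',f['color'],1.4)
go([.42,.30,.42],165)"
```

```text
pos [0.4206 0.2987 0.4218] rot [-1.7999e+02 -1.0000e-02  1.6420e+02] F [1.4 1.5 0.2] M [-0.06 -0.03  0.02] w 0.0857 t 1.4 
 tool shift mm [0.9 1.1 1.8]
 turn units [-0.   -0.   -0.13]
pos [0.4243 0.2947 0.4239] rot [1.7995e+02 1.7000e-01 1.6389e+02] F [ 2.7 -5.8  1.3] M [-0.3  -0.14  0.04] w 0.0851 t 1.45 
 tool shift mm [5.6 3.9 3.9]
 turn units [ 0.01  0.03 -0.19]
```

View pics/w1.png

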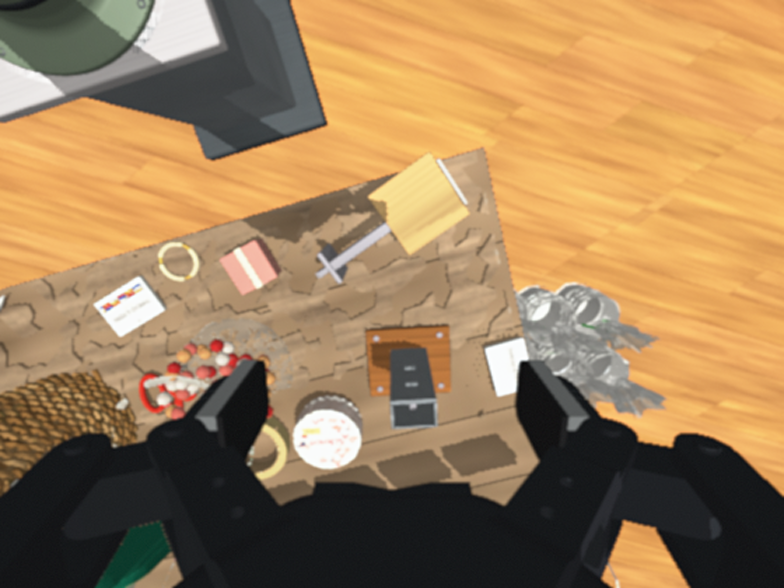

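The wrist view shows the slots at (409,368) and (411,385), facing the robot. The tray is at (420,205), the claws at (325,268), and the gift box at (248,267).

```bash
cat > m.py <<'E'
from h import *
import sys
f=snap('wrist'); P=pts(f); C=f['color'].astype(int); ok=f['z_map']>0
def sel(u,v,z):
    m=np.zeros(ok.shape,bool); m[int(v[0]/1.4):int(v[1]/1.4),int(u[0]/1.4):int(u[1]/1.4)]=1
    return P[m&ok&(P[...,2]>z[0])&(P[...,2]<z[1])]
def rect(n,Q):
    r=cv2.minAreaRect((Q[:,:2]*1000).astype(np.float32)); print(n,len(Q),np.round(r[0],1),np.round(r[1],1),round(r[2],1),'z',np.median(Q[:,2]).round(4))
E
python3 - <<'E'
from m import *
rect('tray',sel((355,490),(140,265),(.072,.083)))
Q=sel((345,400),(215,268),(.06,.085)); b=cv2.fitLine((Q[:,:2]*1000).astype(np.float32),cv2.DIST_HUBER,0,.01,.01).ravel(); print('bar',len(Q),b, np.degrees(np.arctan2(b[1],b[0])),np.median(Q[:,2]))
rect('flange',sel((305,350),(240,290),(.062,.085)))
rect('gift',sel((215,290),(230,300),(.028,.045)))
rect('base',sel((355,460),(315,410),(.006,.014)))
rect('posttop',sel((380,445),(385,432),(.148,.160)))
Q=sel((388,440),(345,400),(.03,.145)); 
c=Q.mean(0)
for _ in range(5):
    n=np.linalg.svd(Q-Q.mean(0))[2][2]; d=abs((Q-Q.mean(0))@n); c=Q.mean(0); Q=Q[d<max(.0015,np.percentile(d,70))] if d.max()>.002 else Q
print('face',len(Q),c,n,np.degrees(np.arctan2(n[1],n[0])))
go([.42,.3,.42])
E
```

```text
tray 3123 [401.3 313. ] [ 83.9 145.2] 19.6 z 0.0792
bar 382 [ 3.2892913e-01 -9.4435459e-01  4.1556570e+02  2.7159143e+02] -70.7962 0.07538517911523601
flange 270 [431.7 219. ] [36.5 40.7] 65.5 z 0.0747
gift 922 [413.2 105.6] [55.5 56.1] 11.3 z 0.0343
base 1862 [620.1 252.6] [148.5 132.3] 77.5 z 0.0094
posttop 313 [605.8 270.4] [51.8 37.4] 77.8 z 0.1528
face 581 [0.5875673  0.26949877 0.10139555] [-0.97570563  0.21905431 -0.00370598] 167.34641754962092
pos [0.4228 0.2968 0.4229] rot [1.7993e+02 1.3000e-01 1.6389e+02] F [0.  0.2 0.3] M [0.04 0.08 0.01] w 0.0851 t 1.5 
 tool shift mm [3.6 2.3 2.9]
```

```bash
cat > br.py <<'E'
from h import *
def bracket(f,a=-70.6,lo=.0,hi=.0,c0=(.4155,.2716)):
    P=pts(f);C=f['color'].astype(int); ok=(f['z_map']>0)&(P[...,2]>.055+lo)&(P[...,2]<.09+hi)
    e=np.array([np.cos(np.radians(a)),np.sin(np.radians(a))]);p=np.array([-e[1],e[0]])
    l=(P[...,:2]-c0)@e*1000; t=(P[...,:2]-c0)@p*1000
    ok&=(abs(t)<60)&(l>-160)&(l<90)
    bar=ok&(l>-25)&(l<15)&(P[...,2]<.079+hi)&(abs(t)<12)
    q=np.percentile
    print('bar t',q(t[bar],[2,50,98]).round(1),'slope',np.degrees(np.polyfit(l[bar],t[bar],1)[0]).round(2),'ztop',q(P[...,2][bar],[50,95]).round(4))
    tr=ok&(l<-30)&(abs(t)<48)&(C[...,0]-C[...,2]>60)&(P[...,2]>.075+lo)
    print('tray l',q(l[tr],[.5,1,99,99.5]).round(1),'t',q(t[tr],[.5,1,50,99,99.5]).round(1))
    fl=ok&(l>25)&(abs(t)>9)&(abs(t)<19); print('flange l',q(l[fl],[5,25,50,75,95]).round(1))
E
python3 -c "
from br import *
bracket(load('wrist'))
go([.4155,.2716,.2],109.4)"
```

```text
bar t [-5.9 -0.7  5.7] slope 0.11 ztop [0.0751 0.0767]
tray l [-112.  -111.6  -30.9  -30.4] t [-41.4 -41.   -1.2  40.9  41.5]
flange l [56.3 56.5 57.1 59.4 61.4]
pos [0.4228 0.2968 0.4229] rot [1.7993e+02 1.3000e-01 1.6389e+02] F [0.  0.2 0.3] M [0.04 0.08 0.01] w 0.0851 t 1.5 
 tool shift mm [  0.5 -26.5 222.8]
 turn units [0.02 0.01 9.08]
```

```bash
python3 -c "
from h import *
go([.421,.2552,.2],109.4)"
```

```text
pos [0.4228 0.2968 0.4229] rot [1.7993e+02 1.3000e-01 1.6389e+02] F [0.  0.2 0.3] M [0.04 0.08 0.01] w 0.0851 t 1.5 
 tool shift mm [ -9.3 -40.7 222.8]
 turn units [0.02 0.01 9.08]
```

Request:
carry_out:
  targets:
    - [-4.6,-20.3,10,0,0,0,0]
    - [-4.7,-20.4,10,0,0,0,0]
    - [0,0,20,0,0,0.91,0]
    - [0,0,20,0,0,0.91,0]
    - [0,0,20,0,0,0.91,0]

```text
clock: 1.92
position: [0.4176, 0.2582, 0.3404]
tool_rot: [3.141, -0.0, 2.575]
force: [-0.5, 1.3, -0.6]
grip_width: 0.0855
```

Request:
carry_out:
  targets:
    - [0,0,20,0,0,0.91,0]
    - [0,0,20,0,0,0.91,0]
    - [0,0,20,0,0,0.91,0]
    - [0,0,20,0,0,0.91,0]
    - [0,0,20,0,0,0.91,0]

```text
clock: 2.33
position: [0.4175, 0.2584, 0.2402]
tool_rot: [-3.141, 0.0, 2.099]
force: [-0.2, 0.6, -0.5]
grip_width: 0.0849
```

Request:
carry_out:
  targets:
    - [0,0,20,0,0,0.9,0]
    - [0,0,20,0,0,0.9,0]
    - [0,0,3,0,0,0,0]
    - [0,0,0,0,0,0,0]
    - [0,0,0,0,0,0,0]

```text
clock: 2.75
position: [0.4181, 0.2586, 0.199]
tool_rot: [3.141, -0.0, 1.918]
force: [1.0, 0.5, 0.7]
grip_width: 0.0852
```

```bash
python3 -c "
from br import *
go([.421,.2552,.047],109.4)
f=snap('wrist'); save('w2.png',f['color'],1.0)
bracket(f,c0=(.421,.2552))
"
```

```text
pos [0.4181 0.2586 0.199 ] rot [ 1.7998e+02 -1.0000e-02  1.0992e+02] F [1.  0.5 0.7] M [ 0.01 -0.   -0.02] w 0.0852 t 2.75 
 tool shift mm [ -4.2   1.6 152. ]
 turn units [ 0.   -0.    0.09]
bar t [-4.9  0.6  6.2] slope -0.18 ztop [0.0752 0.0763]
tray l [-129.6 -129.3  -46.4  -45.8] t [-40.9 -40.5   0.2  41.3  41.7]
flange l [38.5 38.8 39.1 40.6 43.4]
```

View pics/w2.png

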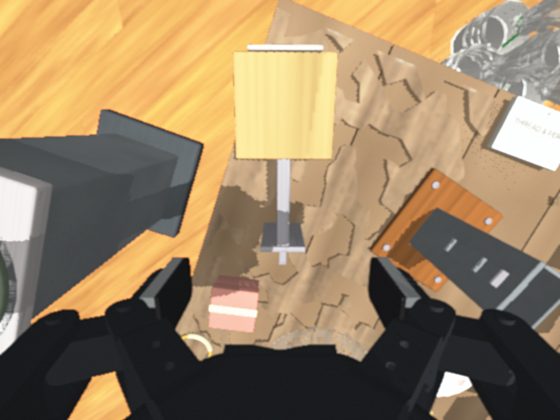

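The wrist view shows the bar running vertically at column 283, between tray edge (283,158) and flange (283,240). It is centred under the open jaws, so I go down and grip it.

Request:
carry_out:
  targets:
    - [-2,0.5,20,0,0,0.1,0]
    - [-2.2,0.6,30,0,0,0,0]
    - [0,0,30,0,0,0,0]
    - [0,0,30,0,0,0,0]
    - [0,0,20,0,0,0,0]

```text
clock: 3.22
position: [0.4203, 0.2548, 0.0672]
tool_rot: [3.141, -0.001, 1.907]
force: [-0.3, -0.3, -0.4]
grip_width: 0.0855
```

Request:
carry_out:
  targets:
    - [0,0,15,0,0,0,0]
    - [0,0,7,0,0,0,0]
    - [0,0,0,0,0,0,0]
    - [0,0,0,0,0,0,200]
    - [0,0,0,0,0,0,255]
  force: 60

```text
clock: 3.63
position: [0.421, 0.2551, 0.0475]
tool_rot: [3.14, -0.001, 1.905]
force: [0.1, -0.3, 0.1]
grip_width: 0.0643
```

Request:
carry_out:
  targets:
    - [0,0,0,0,0,0,255]
    - [0,0,0,0,0,0,255]
    - [0,0,0,0,0,0,255]
    - [0,0,0,0,0,0,255]
    - [0,0,0,0,0,0,255]

```text
clock: 4.05
position: [0.4204, 0.2547, 0.0464]
tool_rot: [3.141, -0.0, 1.905]
force: [0.3, 1.3, 0.2]
grip_width: 0.0111
```

Request:
carry_out:
  targets:
    - [0,0,0,0,0,0,255]
    - [0,0,0,0,0,0,255]
    - [0,0,0,0,0,0,255]
    - [0,0,0,0,0,0,255]
    - [0,0,0,0,0,0,255]
  force: 90

```text
clock: 4.47
position: [0.4205, 0.2548, 0.0464]
tool_rot: [3.141, -0.0, 1.904]
force: [-1.3, 1.7, 5.3]
grip_width: 0.0108
```

```bash
python3 -c "
from br import *
go([.4216,.2554,.047],109.2)
"
```

```text
pos [0.4205 0.2548 0.0464] rot [ 1.7998e+02 -1.0000e-02  1.0912e+02] F [-1.3  1.7  5.3] M [0.03 0.13 0.05] w 0.0108 t 4.4667 
 tool shift mm [ 0.2  1.2 -0.6]
 turn units [ 0.   -0.   -0.01]
```

Request:
carry_out:
  targets:
    - [0,0,-10,0,0,0,255]
    - [0,0,-20,0,0,0,255]
    - [0,0,-25,0,0,0,255]
    - [0,0,-25,0,0,0,255]
    - [0,0,-20,0,0,0,255]

```text
clock: 4.88
position: [0.4203, 0.2544, 0.1483]
tool_rot: [3.141, -0.0, 1.904]
force: [0.7, 0.2, -2.2]
grip_width: 0.0108
```

Request:
carry_out:
  targets:
    - [0,0,0,0,0,-0.6,255]
    - [0,0,0,0,0,-0.85,255]
    - [0,0,0,0,0,-0.9,255]
    - [0,0,0,0,0,-0.9,255]
    - [0,0,0,0,0,-0.9,255]

```text
clock: 5.3
position: [0.4201, 0.2543, 0.1468]
tool_rot: [-3.141, 0.0, 2.344]
force: [-0.4, 0.9, -2.2]
grip_width: 0.0107
```

Request:
carry_out:
  targets:
    - [0,0,0,0,0,-0.9,255]
    - [0,0,0,0,0,-0.9,255]
    - [0,0,0,0,0,-0.9,255]
    - [0,0,0,0,0,-0.9,255]
    - [0,0,0,0,0,-0.9,255]

```text
clock: 5.72
position: [0.4202, 0.2542, 0.1467]
tool_rot: [-3.141, 0.0, 2.815]
force: [-0.6, -0.1, -1.5]
grip_width: 0.0104
```

Request:
carry_out:
  targets:
    - [0,0,0,0,0,-0.7,255]
    - [0,0,0,0,0,-0.4,255]
    - [0,0,0,0,0,0,255]
    - [0,0,0,0,0,0,255]

```text
clock: 6.05
position: [0.4203, 0.2543, 0.1466]
tool_rot: [-3.141, 0.0, 2.924]
force: [-0.9, 0.1, -2.1]
grip_width: 0.011
```

```bash
python3 -c "
from br import *
go([.4955,.2946,.114],167.6)
"
```

```text
pos [0.4203 0.2543 0.1466] rot [-179.98    0.    167.51] F [-0.9  0.1 -2.1] M [-0.02  0.04  0.03] w 0.011 t 6.05 
 tool shift mm [-64.7  55.6  32.6]
 turn units [-0.    0.   -0.02]
```

Request:
carry_out:
  targets:
    - [-10,10,5,0,0,0,255]
    - [-18,15,9,0,0,0,255]
    - [-18,15,9,0,0,0,255]
    - [-13,10.6,6.6,0,0,0,255]
    - [-5.7,5,3,0,0,0,255]

```text
clock: 6.47
position: [0.4967, 0.2956, 0.1128]
tool_rot: [-3.141, 0.0, 2.924]
force: [-1.1, -0.2, -2.5]
grip_width: 0.0109
```

Request:
carry_out:
  targets:
    - [0,0,0,0,0,0,255]
    - [0,0,0,0,0,0,255]
    - [0,0,0,0,0,0,255]

```text
clock: 6.72
position: [0.4947, 0.2947, 0.1141]
tool_rot: [-3.141, -0.0, 2.925]
force: [-0.3, 0.2, -2.6]
grip_width: 0.0108
```

```bash
python3 -c "
from br import *
s=bot.observe(); go([.4955,.2946,.114],167.6)
f=snap('wrist'); save('w3.png',f['color'],1.4)
P=pts(f); np.save('P.npy',P)
bracket(f,a=-12.49,c0=s['position'][:2],lo=.067,hi=.067)
g=snap('scene'); save('s3.png',g['color'][100:260,130:290],4)
"
```

```text
pos [0.4947 0.2947 0.1141] rot [-1.7998e+02 -1.0000e-02  1.6759e+02] F [-0.3  0.2 -2.6] M [-0.02 -0.04  0.01] w 0.0108 t 6.7167 
 tool shift mm [-0.8  0.1  0.1]
 turn units [-0. -0. -0.]
bar t [-10.9  -0.4  10.2] slope 0.05 ztop [0.1428 0.1441]
tray l [-107.7 -107.4  -47.2  -46.8] t [-42.  -41.5  -0.8  39.8  40.2]
flange l [37.4 37.6 37.9 38.4 38.6]
```

View pics/w3.png

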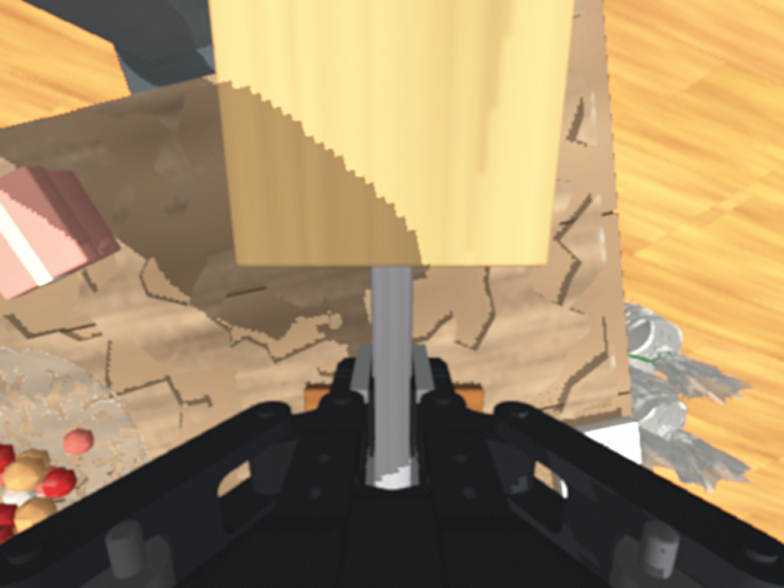

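The wrist view has the bar at column 392. The upright's base plate edge runs from columns 305 to 483, so its middle is 394, about 1 mm to the right. The gripper hides the post, so I check against the earlier depth data and view the scene crop.

```bash
python3 -c "
from h import *
f=load('wrist');P=pts(f);C=f['color'].astype(int)
a=np.radians(-12.41);e=np.array([np.cos(a),np.sin(a)]);p=np.array([-e[1],e[0]]);U=np.array([.5883,.2742])
def lt(P): return (P[...,:2]-U)@e*1000,(P[...,:2]-U)@p*1000
l,t=lt(P); m=(P[...,2]>.005)&(P[...,2]<.015)&(l<0)&(l>-45)&(abs(t)<70)&(f['z_map']>0)
print('base wrist',m.sum(),np.percentile(t[m],[0,1,50,99,100]).round(1),np.percentile(l[m],[0,1,50]).round(1))
g=load('scene');Q=pts(g);l,t=lt(Q)
m=(Q[...,2]>.05)&(Q[...,2]<.16)&(abs(t)<35)&(abs(l+0)<3)&(g['z_map']>0)
print('face scene',m.sum(),np.percentile(t[m],[0,5,50,95,100]).round(1),np.median(l[m]))
for nm in ('scene','top'):
  g=load(nm);Q=pts(g);l,t=lt(Q)
  m=(Q[...,2]>.147)&(Q[...,2]<.16)&(abs(t)<35)&(abs(l-18)<25)&(g['z_map']>0)
  print('top',nm,m.sum(),np.percentile(t[m],[0,3,97,100]).round(1),np.percentile(l[m],[0,3,97,100]).round(1))
"
```

```text
base wrist 468 [-59.9 -59.2  45.   59.4  60.2] [-30.8 -30.4 -25.7]
face scene 271 [-28.6 -25.7  -1.2  23.4  29.6] 0.17836065686775154
top scene 91 [-28.2 -26.4  25.7  27.5] [-2.4 -1.9 35.6 38.3]
top top 90 [-26.4 -25.8  25.5  26.5] [-2.4 -1.9 33.7 34.4]
```

View pics/s3.png

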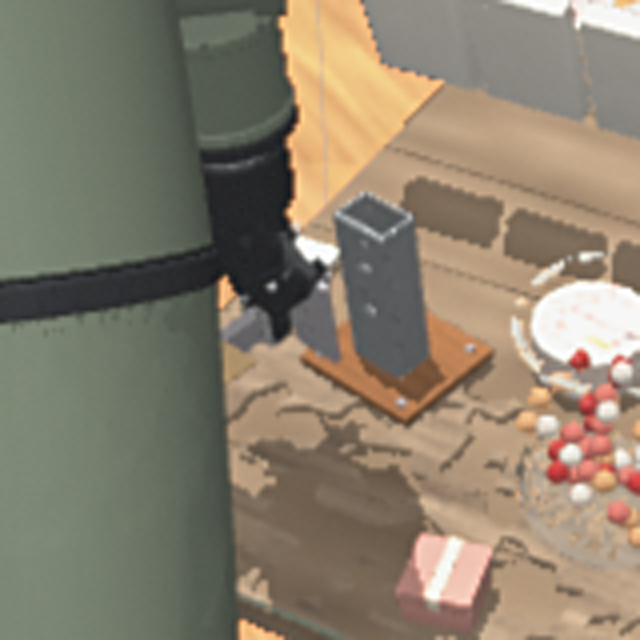

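The base is centred within 0.1 mm and the yaw agrees, so I push in level.

Request:
carry_out:
  targets:
    - [-8,0,0,0,0,0,255]
    - [-8,0,0,0,0,0,255]
    - [-6,0,0,0,0,0,255]
    - [-4,0,0,0,0,0,255]
    - [-3,0,0,0,0,0,255]

```text
clock: 7.23
position: [0.5246, 0.2884, 0.1136]
tool_rot: [-3.141, 0.0, 2.925]
force: [-0.0, -0.0, -1.7]
grip_width: 0.0104
```

Request:
carry_out:
  targets:
    - [-3,0,0,0,0,0,255]
    - [-3,0,0,0,0,0,255]
    - [-3,0,0,0,0,0,255]
    - [-3,0,0,0,0,0,255]
    - [-1,0,0,0,0,0,255]

```text
clock: 7.65
position: [0.5369, 0.2859, 0.1137]
tool_rot: [-3.142, 0.0, 2.925]
force: [0.3, -0.4, -2.1]
grip_width: 0.0106
```

Request:
carry_out:
  targets:
    - [-2,0,0,0,0,0,255]
    - [-2,0,0,0,0,0,255]
    - [-1,0,0,0,0,0,255]
    - [0,0,0,0,0,0,255]

```text
clock: 7.98
position: [0.5416, 0.2849, 0.1137]
tool_rot: [-3.142, 0.0, 2.925]
force: [-0.3, 0.1, -2.1]
grip_width: 0.011
```

Request:
carry_out:
  targets:
    - [-1.5,0,0,0,0,0,255]
    - [-1,0,0,0,0,0,255]
    - [0,0,0,0,0,0,255]
    - [0,0,0,0,0,0,255]

```text
clock: 8.32
position: [0.5438, 0.2844, 0.1137]
tool_rot: [-3.142, 0.0, 2.925]
force: [-0.2, -0.3, -2.5]
grip_width: 0.0107
```

Request:
carry_out:
  targets:
    - [-1,0,0,0,0,0,255]
    - [0,0,0,0,0,0,255]
    - [0,0,0,0,0,0,255]

```text
clock: 8.57
position: [0.5448, 0.2842, 0.1137]
tool_rot: [-3.142, -0.0, 2.925]
force: [-1.1, 0.4, -2.1]
grip_width: 0.0107
```

Request:
carry_out:
  targets:
    - [-1,0,0,0,0,0,255]
    - [0,0,0,0,0,0,255]
    - [0,0,0,0,0,0,255]

```text
clock: 8.82
position: [0.5455, 0.2841, 0.1136]
tool_rot: [-3.142, -0.0, 2.926]
force: [-3.6, 1.0, -2.7]
grip_width: 0.0109
```

The flange touches: -3.6 N in x at the predicted depth. Now I press it down.

Request:
carry_out:
  targets:
    - [0.3,0,2,0,0,0,255]
    - [0,0,2,0,0,0,255]
    - [0,0,2,0,0,0,255]
    - [0,0,1,0,0,0,255]
    - [0,0,0,0,0,0,255]
  force: 120

```text
clock: 9.23
position: [0.545, 0.2843, 0.1065]
tool_rot: [-3.141, -0.001, 2.926]
force: [-6.1, 1.8, 3.0]
grip_width: 0.0103
```

Request:
carry_out:
  targets:
    - [0,0,1.5,0,0,0,255]
    - [0,0,1.5,0,0,0,255]
    - [0,0,1,0,0,0,255]
    - [0,0,0,0,0,0,255]

```text
clock: 9.57
position: [0.5447, 0.2848, 0.1027]
tool_rot: [3.141, -0.001, 2.926]
force: [-8.7, 2.7, 4.2]
grip_width: 0.01
```

Request:
carry_out:
  targets:
    - [0,0,1,0,0,0,255]
    - [0,0,1,0,0,0,255]
    - [0,0,1,0,0,0,255]
    - [0,0,0,0,0,0,255]

```text
clock: 9.9
position: [0.545, 0.2839, 0.099]
tool_rot: [-3.141, -0.001, 2.926]
force: [0.9, 0.1, -9.1]
grip_width: 0.0102
```

Request:
carry_out:
  targets:
    - [0,0,1,0,0,0,255]
    - [0,0,1,0,0,0,255]
    - [0,0,0,0,0,0,255]
    - [0,0,0,0,0,0,255]

```text
clock: 10.23
position: [0.5455, 0.2841, 0.0977]
tool_rot: [-3.142, 0.0, 2.925]
force: [-2.9, 0.5, -2.9]
grip_width: 0.0102
```

Request:
carry_out:
  targets:
    - [0,0,1,0,0,0,255]
    - [0,0,0,0,0,0,255]
    - [0,0,0,0,0,0,255]

```text
clock: 10.48
position: [0.5455, 0.2842, 0.0967]
tool_rot: [3.141, 0.0, 2.926]
force: [-3.8, 0.2, -1.8]
grip_width: 0.01
```

Request:
carry_out:
  targets:
    - [0,0,1,0,0,0,255]
    - [0,0,0,0,0,0,255]
    - [0,0,0,0,0,0,255]

```text
clock: 10.73
position: [0.5455, 0.2843, 0.0963]
tool_rot: [3.141, 0.0, 2.926]
force: [-7.8, -0.5, 8.1]
grip_width: 0.01
```

Request:
carry_out:
  targets:
    - [0,0,0.7,0,0,0,255]
    - [0,0,0,0,0,0,255]
    - [0,0,0,0,0,0,255]

```text
clock: 10.98
position: [0.5454, 0.2844, 0.0961]
tool_rot: [3.141, 0.0, 2.926]
force: [-11.7, -0.8, 17.3]
grip_width: 0.0102
```

Request:
carry_out:
  targets:
    - [0,0,0.7,0,0,0,255]
    - [0,0,0,0,0,0,255]
    - [0,0,0,0,0,0,255]

```text
clock: 11.23
position: [0.5453, 0.2845, 0.0959]
tool_rot: [3.141, 0.0, 2.926]
force: [-14.8, -2.5, 26.5]
grip_width: 0.01
```

There is a hard stop at TCP z = 0.096, as predicted for home, after the snap at about z = 0.099. I relax the press, pull up lightly to test the latch, then release.

Request:
carry_out:
  targets:
    - [0,0,-1,0,0,0,255]
    - [0,0,-1,0,0,0,255]
    - [0,0,-1,0,0,0,255]
    - [0,0,0,0,0,0,255]
    - [0,0,0,0,0,0,255]

```text
clock: 11.65
position: [0.5455, 0.2841, 0.0972]
tool_rot: [-3.142, 0.0, 2.925]
force: [-4.2, 2.3, -1.8]
grip_width: 0.0101
```

Request:
carry_out:
  targets:
    - [0,0,-0.7,0,0,0,255]
    - [0,0,0,0,0,0,255]
    - [0,0,0,0,0,0,255]

```text
clock: 11.9
position: [0.5455, 0.284, 0.0979]
tool_rot: [-3.141, -0.0, 2.925]
force: [-3.3, 0.2, -1.9]
grip_width: 0.0101
```

Request:
carry_out:
  targets:
    - [0,0,-0.7,0,0,0,255]
    - [0,0,0,0,0,0,255]
    - [0,0,0,0,0,0,255]

```text
clock: 12.15
position: [0.5454, 0.2839, 0.0985]
tool_rot: [-3.141, -0.0, 2.925]
force: [-1.6, 0.3, -5.8]
grip_width: 0.01
```

Request:
carry_out:
  targets:
    - [0,0,-0.6,0,0,0,255]
    - [0,0,0,0,0,0,255]
    - [0,0,0,0,0,0,255]

```text
clock: 12.4
position: [0.5454, 0.2839, 0.099]
tool_rot: [-3.141, -0.0, 2.925]
force: [-0.8, 0.9, -11.5]
grip_width: 0.0103
```

The latch holds against about 9 N upward. I push the arm home again and release.

Request:
carry_out:
  targets:
    - [0,0,1.5,0,0,0,255]
    - [0,0,1.5,0,0,0,255]
    - [0,0,0.8,0,0,0,255]
    - [0,0,0,0,0,0,255]
    - [0,0,0,0,0,0,255]

```text
clock: 12.82
position: [0.5455, 0.2844, 0.0963]
tool_rot: [3.141, 0.0, 2.926]
force: [-7.7, 0.3, 8.8]
grip_width: 0.0099
```

Request:
carry_out:
  targets:
    - [0,0,-0.6,0,0,0,255]
    - [0.3,0,0,0,0,0,255]
    - [0,0,0,0,0,0,150]
    - [0,0,0,0,0,0,60]
    - [0,0,0,0,0,0,0]

```text
clock: 13.23
position: [0.5457, 0.2842, 0.0963]
tool_rot: [3.141, 0.001, 2.925]
force: [-0.1, 0.4, 0.1]
grip_width: 0.0457
```

Request:
carry_out:
  targets:
    - [0,0,0,0,0,0,0]
    - [0,0,0,0,0,0,0]
    - [0,0,0,0,0,0,0]
    - [0,0,0,0,0,0,0]
    - [0,0,0,0,0,0,0]

```text
clock: 13.65
position: [0.5452, 0.2841, 0.0961]
tool_rot: [-3.142, -0.0, 2.925]
force: [0.5, 0.5, -0.3]
grip_width: 0.0854
```

Request:
carry_out:
  targets:
    - [0,0,-10,0,0,0,0]
    - [0,0,-25,0,0,0,0]
    - [0,0,-35,0,0,0,0]
    - [0,0,-35,0,0,0,0]
    - [0,0,-25,0,0,0,0]

```text
clock: 14.07
position: [0.5456, 0.2843, 0.2299]
tool_rot: [3.14, 0.002, 2.925]
force: [0.4, -0.0, 0.7]
grip_width: 0.0856
```

Request:
carry_out:
  targets:
    - [10,0,-10,0,0,0,0]
    - [20,0,-10,0,0,0,0]
    - [20,0,0,0,0,0,0]
    - [10,0,0,0,0,0,0]
    - [0,0,0,0,0,0,0]

```text
clock: 14.48
position: [0.4846, 0.2978, 0.2464]
tool_rot: [3.141, -0.001, 2.928]
force: [-0.6, 1.3, 0.3]
grip_width: 0.0858
```

```bash
python3 - <<'E'
from h import *
s=bot.observe(); go([.413,.1056,.25],180)
f=snap('wrist'); save('w4.png',f['color'],1.2); P=pts(f);C=f['color'].astype(int)
a=np.radians(-12.41);e=np.array([np.cos(a),np.sin(a)]);p=np.array([-e[1],e[0]]);U=np.array([.5883,.2742])
l=(P[...,:2]-U)@e*1000;t=(P[...,:2]-U)@p*1000;ok=f['z_map']>0
m=ok&(l>-180)&(l<-60)&(abs(t)<50)&(P[...,2]>.115)&(P[...,2]<.15)
print('tray',m.sum(),np.percentile(l[m],[.5,1,99.5]),np.percentile(t[m],[.5,99.5]),np.median(P[...,2][m]))
m&=C[...,0]-C[...,2]>60; print(np.polyfit(l[m],P[...,2][m]*1000,1),np.polyfit(t[m],P[...,2][m]*1000,1))
b=ok&(l>-70)&(l<-15)&(abs(t)<4)&(P[...,2]>.11)&(P[...,2]<.14); print('bar top',np.median(P[...,2][b]))
g=ok&(abs(P[...,0]-.413)<.06)&(abs(P[...,1]-.1056)<.06)&(P[...,2]>.028)&(P[...,2]<.045)
print('gift',g.sum(),cv2.minAreaRect((P[g][:,:2]*1000).astype(np.float32)))
E
```

```text
pos [0.4846 0.2978 0.2464] rot [ 1.7999e+02 -4.0000e-02  1.6774e+02] F [-0.6  1.3  0.3] M [ 0.01 -0.01  0.02] w 0.0858 t 14.4833 
 tool shift mm [  29.1 -203.    -3.6]
 turn units [ 0.   -0.01 -2.04]
tray 9595 [-179.46615087 -178.6939721   -63.79218153] [-41.68117998  40.98417342] 0.12557849201281251
[2.66277324e-02 1.29228501e+02] [7.89507773e-03 1.25605043e+02]
bar top 0.12415953653231265
gift 2272 ((412.8760681152344, 105.94489288330078), (56.5631217956543, 56.25625991821289), 11.452836036682129)
```

View pics/w4.png

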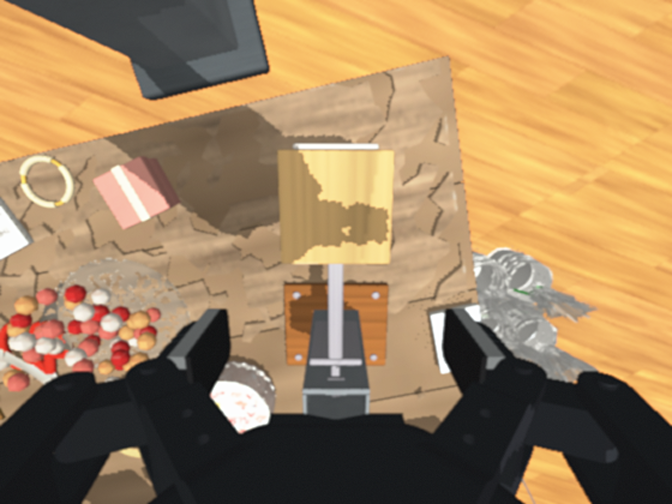

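The wrist view shows the arm seated straight on the post: bar along column 335, flange at (335,362), tray at (335,207). The gift box is at (135,192). Next I go to the gift box.

Request:
carry_out:
  targets:
    - [4,-25,0,0,0,0,0]
    - [6,-40,0,0,0,0,0]
    - [6,-40,0,0,0,0,0]
    - [6,-40,0,0,0,0,0]
    - [5,-35,0,0,0,0,0]

```text
clock: 14.95
position: [0.421, 0.1243, 0.2458]
tool_rot: [-3.141, -0.0, 2.924]
force: [2.1, 0.1, 0.7]
grip_width: 0.0852
```

Request:
carry_out:
  targets:
    - [2,-20,0,0,0,0,0]
    - [0,0,10,0,0,-0.9,0]
    - [0,0,10,0,0,-0.9,0]
    - [0,0,10,0,0,-0.9,0]
    - [0,0,10,0,0,-0.9,0]

```text
clock: 15.37
position: [0.4161, 0.1073, 0.2056]
tool_rot: [-3.141, 0.0, -2.977]
force: [0.1, 0.2, -1.0]
grip_width: 0.0854
```

Request:
carry_out:
  targets:
    - [0,0,10,0,0,-0.35,0]
    - [0,0,0,0,0,0,0]
    - [0,0,0,0,0,0,0]
    - [0,0,0,0,0,0,0]

```text
clock: 15.7
position: [0.4158, 0.1077, 0.1964]
tool_rot: [-3.141, 0.0, -2.946]
force: [0.2, -0.2, -0.8]
grip_width: 0.0855
```

```bash
python3 - <<'E'
from h import *
s=bot.observe(); go([.4129,.1059,.006],-168.55); print(s['qpos'].round(2))
f=snap('wrist'); save('w5.png',f['color'],1.2); P=pts(f);ok=f['z_map']>0
for lo,hi in((.028,.045),(.005,.02),(.005,.045),(.035,.045)):
  g=ok&(abs(P[...,0]-.413)<.055)&(abs(P[...,1]-.1056)<.055)&(P[...,2]>lo)&(P[...,2]<hi)
  if g.sum()>5: print('gift',lo,g.sum(),cv2.minAreaRect((P[g][:,:2]*1000).astype(np.float32)),P[g][:,2].max())
E
```

```text
pos [0.4158 0.1077 0.1964] rot [-1.7999e+02  1.0000e-02 -1.6881e+02] F [ 0.2 -0.2 -0.8] M [0.03 0.   0.03] w 0.0855 t 15.7 
 tool shift mm [  3.3  -1.2 190.4]
 turn units [-0.    0.   -0.04]
[-0.35  0.26 -0.04  2.12  0.02  0.75  1.36]
gift 0.028 2711 ((413.2391052246094, 105.15415954589844), (55.9441032409668, 54.462955474853516), 12.072075843811035) 0.03686871058539842
gift 0.005 18 ((391.00445556640625, 85.33509826660156), (0.3299846947193146, 18.849288940429688), 11.52642822265625) 0.01069405723010558
gift 0.005 2759 ((413.2366638183594, 105.15363311767578), (55.94913864135742, 54.462955474853516), 12.072076797485352) 0.03686871058539842
gift 0.035 522 ((412.962158203125, 105.44915771484375), (55.31711196899414, 53.22285461425781), 12.384941101074219) 0.03686871058539842
```

View pics/w5.png

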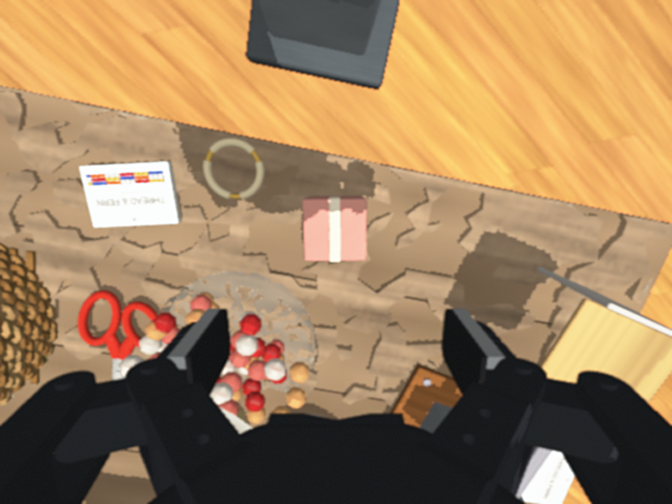

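The wrist view shows the gift box upright and square to the jaws at (335,230), with the bangle clear at (233,168). I go down and grip it.

Request:
carry_out:
  targets:
    - [1.5,-0.8,20,0,0,0,0]
    - [1.6,-0.9,35,0,0,0,0]
    - [0,0,35,0,0,0,0]
    - [0,0,35,0,0,0,0]
    - [0,0,30,0,0,0,0]

```text
clock: 16.17
position: [0.4129, 0.1056, 0.0398]
tool_rot: [3.142, 0.001, -2.945]
force: [1.5, 0.1, -0.4]
grip_width: 0.0852
```

Request:
carry_out:
  targets:
    - [0,0,20,0,0,0,0]
    - [0,0,10,0,0,0,0]
    - [0,0,5,0,0,0,0]
    - [0,0,0,0,0,0,0]
    - [0,0,0,0,0,0,40]
  force: 20

```text
clock: 16.58
position: [0.4133, 0.1057, 0.007]
tool_rot: [3.142, 0.001, -2.944]
force: [0.1, 0.5, 0.4]
grip_width: 0.0753
```

Request:
carry_out:
  targets:
    - [0,0,0,0,0,0,70]
    - [0,0,0,0,0,0,100]
    - [0,0,0,0,0,0,120]
    - [0,0,0,0,0,0,120]
    - [0,0,0,0,0,0,120]

```text
clock: 17.0
position: [0.4134, 0.1058, 0.0072]
tool_rot: [3.141, 0.002, -2.944]
force: [-1.0, 0.3, 12.1]
grip_width: 0.0547
```

Request:
carry_out:
  targets:
    - [0,0,0,0,0,0,255]
    - [0,0,0,0,0,0,255]
    - [0,0,0,0,0,0,255]

```text
clock: 17.25
position: [0.4134, 0.1058, 0.0072]
tool_rot: [3.141, 0.002, -2.944]
force: [-1.3, -0.1, 12.6]
grip_width: 0.0547
```

Request:
carry_out:
  targets:
    - [0,0,-5,0,0,0,255]
    - [0,0,-15,0,0,0,255]
    - [0,0,-25,0,0,0,255]
    - [0,0,-30,0,0,0,255]
    - [0,0,-30,0,0,0,255]

```text
clock: 17.67
position: [0.4122, 0.1054, 0.1129]
tool_rot: [-3.142, -0.0, -2.944]
force: [0.5, 0.6, 0.6]
grip_width: 0.0547
```

Request:
carry_out:
  targets:
    - [0,0,-30,0,0,0,255]
    - [0,0,-30,0,0,0,255]
    - [0,0,-25,0,0,0,255]
    - [0,0,-10,0,0,0,255]
    - [0,0,0,0,0,0,255]

```text
clock: 18.08
position: [0.4136, 0.1059, 0.2091]
tool_rot: [3.141, 0.005, -2.944]
force: [1.4, -0.0, -0.9]
grip_width: 0.0551
```

Request:
carry_out:
  targets:
    - [0,0,0,0,0,0.6,255]
    - [0,0,0,0,0,0.9,255]
    - [0,0,0,0,0,0.9,255]
    - [0,0,0,0,0,0.9,255]
    - [0,0,0,0,0,0.64,255]

```text
clock: 18.5
position: [0.4122, 0.1054, 0.2058]
tool_rot: [-3.141, -0.0, 2.921]
force: [-0.1, 0.4, -0.7]
grip_width: 0.0542
```

```bash
python3 - <<'E'
from h import *
s=bot.observe()
f=snap('wrist'); P=pts(f);C=f['color'].astype(int);ok=f['z_map']>0
a=np.radians(-12.41);e=np.array([np.cos(a),np.sin(a)]);p=np.array([-e[1],e[0]]);U=np.array([.5883,.2742])
T=U-.1325*e; print('tray mid',T); go([*T,.18],167.6,s)
m=ok&(P[...,2]<.235)&(P[...,2]>.17)&(np.hypot(*(P[...,:2]-s['position'][:2]).transpose(2,0,1))<.06)&(C[...,0]-C[...,2]>25)
print(m.sum(),P[m].min(0),P[m].max(0),np.median(P[m],0))
l=(P[...,:2]-U)@e*1000;t=(P[...,:2]-U)@p*1000
m=ok&(l>-140)&(l<-60)&(abs(t)<50)&(P[...,2]>.115)&(P[...,2]<.15)
print(m.sum(), np.median(P[m],0) if m.any() else '')
E
```

```text
tray mid [0.45889589 0.30267502]
pos [0.4122 0.1054 0.2058] rot [-1.7998e+02 -3.0000e-02  1.6738e+02] F [-0.1  0.4 -0.7] M [-0.07  0.05  0.  ] w 0.0542 t 18.5 
 tool shift mm [ -2.5 202.7  25.7]
 turn units [-0.   -0.   -0.04]
15851 [0.37944819 0.06607683 0.19910071] [0.44404949 0.14641182 0.23499496] [0.40544065 0.10601651 0.23277553]
5194 [0.47568732 0.28710294 0.12592326]
```

The box is still held (54 mm) and hangs level. I carry it over the tray.

Request:
carry_out:
  targets:
    - [0,20,0,0,0,0,255]
    - [-0.5,35,0,0,0,0,255]
    - [-0.5,38,0,0,0,0,255]
    - [-0.5,38,0,0,0,0,255]
    - [-0.5,35,0,0,0,0,255]

```text
clock: 18.97
position: [0.4498, 0.2694, 0.2058]
tool_rot: [-3.142, -0.0, 2.929]
force: [0.1, 0.3, 0.4]
grip_width: 0.0545
```

Request:
carry_out:
  targets:
    - [-0.5,25,0,0,0,0,255]
    - [0,11.7,0,0,0,0,255]
    - [0,0,15,0,0,0,255]
    - [0,0,20,0,0,0,255]
    - [0,0,10,0,0,0,255]

```text
clock: 19.38
position: [0.4575, 0.3022, 0.1591]
tool_rot: [-3.14, -0.001, 2.928]
force: [-0.0, -0.9, -0.7]
grip_width: 0.0549
```

Request:
carry_out:
  targets:
    - [0,0,10,0,0,0,255]
    - [0,0,5,0,0,0,255]
    - [0,0,4,0,0,0,255]
    - [0,0,3,0,0,0,255]
    - [0,0,0,0,0,0,255]

```text
clock: 19.8
position: [0.4584, 0.303, 0.139]
tool_rot: [3.142, 0.0, 2.926]
force: [-0.2, 0.4, -1.0]
grip_width: 0.0548
```

Request:
carry_out:
  targets:
    - [0,0,1.5,0,0,0,255]
    - [0,0,0,0,0,0,255]
    - [0,0,0,0,0,0,255]

```text
clock: 20.05
position: [0.4585, 0.3032, 0.1379]
tool_rot: [3.141, 0.0, 2.927]
force: [-0.5, 0.1, -1.0]
grip_width: 0.0547
```

```bash
python3 -c "
from h import *
go([.4589,.3027,.134],167.6)"
```

```text
pos [0.4585 0.3032 0.1379] rot [1.7998e+02 2.0000e-02 1.6768e+02] F [-0.5  0.1 -1. ] M [-0.02  0.01 -0.01] w 0.0547 t 20.05 
 tool shift mm [-0.5 -0.4  3.9]
 turn units [0.   0.   0.01]
```

Request:
carry_out:
  targets:
    - [0,0,1,0,0,0,255]
    - [0,0,0,0,0,0,255]
    - [0,0,1,0,0,0,255]
    - [0,0,0,0,0,0,255]
    - [0,0,0,0,0,0,255]

```text
clock: 20.47
position: [0.4584, 0.3031, 0.1356]
tool_rot: [-3.142, -0.0, 2.927]
force: [0.2, -0.7, -0.9]
grip_width: 0.0545
```

Request:
carry_out:
  targets:
    - [0,0,1,0,0,0,255]
    - [0,0,0,0,0,0,255]
    - [0,0,0,0,0,0,255]

```text
clock: 20.72
position: [0.4584, 0.3031, 0.1346]
tool_rot: [-3.142, 0.0, 2.927]
force: [1.0, 0.2, 0.5]
grip_width: 0.0547
```

Request:
carry_out:
  targets:
    - [0,0,0.8,0,0,0,255]
    - [0,0,0,0,0,0,255]
    - [0,0,0,0,0,0,255]

```text
clock: 20.97
position: [0.4584, 0.3033, 0.134]
tool_rot: [3.141, 0.0, 2.927]
force: [-1.9, -0.2, 5.4]
grip_width: 0.0545
```

Contact (5 N) at the expected height. I open gently and retreat.

Request:
carry_out:
  targets:
    - [0,0,0,0,0,0,80]
    - [0,0,0,0,0,0,60]
    - [0,0,0,0,0,0,30]
    - [0,0,0,0,0,0,0]
    - [0,0,0,0,0,0,0]

```text
clock: 21.38
position: [0.4584, 0.303, 0.1337]
tool_rot: [-3.141, -0.0, 2.926]
force: [-0.6, -0.3, -0.3]
grip_width: 0.0854
```

Request:
carry_out:
  targets:
    - [0,0,0,0,0,0,0]
    - [0,0,0,0,0,0,0]
    - [0,0,0,0,0,0,0]
    - [0,0,-10,0,0,0,0]
    - [0,0,-20,0,0,0,0]

```text
clock: 21.8
position: [0.4575, 0.3025, 0.163]
tool_rot: [-3.139, -0.002, 2.927]
force: [-0.1, 0.4, -0.6]
grip_width: 0.0849
```

Request:
carry_out:
  targets:
    - [0,0,-30,0,0,0,0]
    - [0,0,-30,0,0,0,0]
    - [0,0,-30,0,0,0,0]
    - [10,0,-10,0,0,0,0]
    - [0,0,0,0,0,0,0]

```text
clock: 22.22
position: [0.4483, 0.3063, 0.2671]
tool_rot: [3.138, 0.002, 2.927]
force: [-0.9, 0.4, -0.6]
grip_width: 0.0858
```

Request:
carry_out:
  targets:
    - [0,0,0,0,0,0,0]
    - [0,0,0,0,0,0,0]
    - [0,0,0,0,0,0,0]

```text
clock: 22.47
position: [0.4484, 0.3049, 0.2629]
tool_rot: [-3.14, -0.001, 2.926]
force: [-0.4, 0.2, -0.5]
grip_width: 0.0854
```

```bash
python3 - <<'E'
from h import *
go([.4589,.3027,.134],167.6)
f=snap('wrist'); save('w6.png',f['color'],1.2); P=pts(f);C=f['color'].astype(int);ok=f['z_map']>0
a=np.radians(-12.41);e=np.array([np.cos(a),np.sin(a)]);p=np.array([-e[1],e[0]]);U=np.array([.5883,.2742])
l=(P[...,:2]-U)@e*1000;t=(P[...,:2]-U)@p*1000
m=ok&(l>-190)&(l<-70)&(abs(t)<60)&(P[...,2]>.152)&(P[...,2]<.18)
print('box',m.sum(),np.percentile(l[m],[1,99]),np.percentile(t[m],[1,99]),np.median(P[...,2][m]),cv2.minAreaRect(np.c_[l[m],t[m]].astype(np.float32)))
A=np.c_[l[m],t[m],np.ones(m.sum())];print('box top slope deg',np.degrees(np.linalg.lstsq(A,P[...,2][m]*1000,rcond=None)[0][:2]))
m=ok&(l>-190)&(l<-70)&(abs(t)<60)&(P[...,2]>.11)&(P[...,2]<.135)
print('tray',np.percentile(l[m],[1,99]),np.percentile(t[m],[1,99]),np.polyfit(l[m],P[...,2][m]*1000,1))
b=ok&(l>-70)&(l<-15)&(abs(t)<4)&(P[...,2]>.11)&(P[...,2]<.14); print('bar top',np.median(P[...,2][b]),np.median(l[b]),np.degrees(np.polyfit(l[b],P[...,2][b]*1000,1)[0]))
E
```

```text
pos [0.4484 0.3049 0.2629] rot [-1.7992e+02 -5.0000e-02  1.6767e+02] F [-0.4  0.2 -0.5] M [ 0.01  0.03 -0.08] w 0.0854 t 22.4667 
 tool shift mm [-10.8   0.3 128.9]
 turn units [-0.01 -0.01  0.01]
box 3997 [-161.19229576 -106.43739009] [-27.4624973   26.29925014] 0.16064402854939827 ((-133.61727905273438, -0.43688392639160156), (56.199344635009766, 55.34162139892578), 0.20983147621154785)
box top slope deg [2.14159952 0.44694476]
tray [-180.97623857  -73.93518502] [-41.75871452  40.98063357] [3.27322801e-03 1.25765828e+02]
bar top 0.12415089484496011 -43.038831033871105 1.5344752393916448
```

View pics/w6.png

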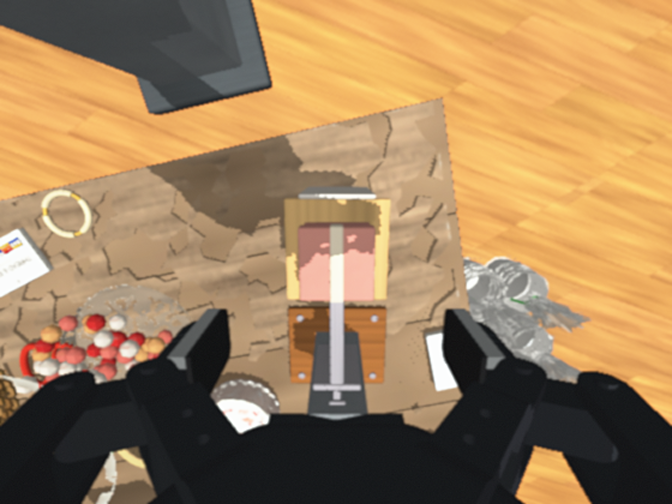

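```bash
python3 -c "
from workcell import bot
print(bot.job_done())"
```

```text
the job is handed in; nothing more can be done
None
```

The display arm is hooked into both slots, pressed home and latched. The gift box stands upright on the middle of the tray, and the job was handed in at about 22.5 s. I did not measure the other goods again at the end, but nothing came near them and they look undisturbed in the last pictures.

- **Fit:** The flange touched the post's face at the expected depth. Going down, the force jumped at a tool height of about 99 mm, which I took as the latch snapping over. There was a hard stop at 96 mm, the predicted home height, where I pressed up to about 26 N.
- **Latch:** It held against a light upward pull of about 9 N beyond the arm's weight, and I then pressed the arm home again. I inferred the latch from these forces and did not see it directly.
- **Gift box:** It sits within about 1 mm of the tray's centre and is square to it. The gripper is open, about 13 cm above the placing height, and touching nothing.

**Checks that disagreed:**
- The seated arm droops about 1.5° towards its outer end, before and after the box was placed. That fits the play between the hooks and the front plate.
- The box's top face tilts about 2°.
- The box measured about 55 mm wide, both in the camera and in the grip, not the 65 mm stated.

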